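Sort left-hand and right-hand armrest brackets into their trays

TASK

The four loose armrest brackets on the newspaper are two left-hand and two right-hand ones, some standing on their base and some laid over on their side: put each into the tray that already holds a bracket of its own hand. Lay them side by side and parallel to the one already there (either end first), each resting flat on the tray floor on its base plate or its side plate and none on top of another, so that nothing stands above the rim and the trays can be stacked. Leave the bracket already in each tray lying flat and parallel like the rest, and leave the kitchen things and the screwdriver where they are.

Things in the scene. Friction and masses are not known exactly. Their poses are not given: they have to be found in the camera images.
- left_1: LEFT-hand cast-aluminium bracket, 90 mm long, 0.17 kg, plates 8 mm thick, standing on its base. Origin: centre of the base's underside; x along it to the end stop, z up. Base plate 44 mm wide, z 0-8; upright side plate (pinch it from above) y = +14 to +22 mm, z 0-46; stop: last 8 mm at +x, z 0-24. Base down, looking towards the stop, the side plate is on the left.
- left_2: Same LEFT-hand bracket as left_1, but starting laid over on the outer face of its side plate (looks like the other hand from above). Origin: centre of its footprint as it lies; x along it to the end stop, z up as it lies. Side plate flat, y +-23 mm, z 0-8; upright base plate (pinch it) y = -15 to -23, z 0-44; stop: last 8 mm at +x, y -23 to +1, z 0-44.
- left_sample: LEFT-hand cast-aluminium bracket, 90 mm long, 0.17 kg, plates 8 mm thick, already lying in its tray. Origin: centre of the base's underside; x along it to the end stop, z up. Base plate 44 mm wide, z 0-8; upright side plate (pinch it from above) y = +14 to +22 mm, z 0-46; stop: last 8 mm at +x, z 0-24. Base down, looking towards the stop, the side plate is on the left.
- left_tray: left-hand tray, known only by the left-hand bracket in it; the two trays are alike and may change sides. Plywood, fixed, outside 276 (x) x 146 (y) x 58 mm high, walls 8, floor 6, inside 260 x 130. Origin: centre of the underside. Its bracket lies along the tray's y axis at about x = -80 mm; the rest is empty, with room for two more beside it (about x = 0 and +76).
- right_1: RIGHT-hand cast-aluminium bracket, 90 mm long, 0.17 kg, plates 8 mm thick, standing on its base. Origin: centre of the base's underside; x along it to the end stop, z up. Base plate 44 mm wide, z 0-8; upright side plate (pinch it from above) y = -14 to -22 mm, z 0-46; stop: last 8 mm at +x, z 0-24. Base down, looking towards the stop, the side plate is on the right.
- right_2: Same RIGHT-hand bracket as right_1, but starting laid over on the outer face of its side plate (looks like the other hand from above). Origin: centre of its footprint as it lies; x along it to the end stop, z up as it lies. Side plate flat, y +-23 mm, z 0-8; upright base plate (pinch it) y = +15 to +23, z 0-44; stop: last 8 mm at +x, y +23 to -1, z 0-44.
- right_sample: RIGHT-hand cast-aluminium bracket, 90 mm long, 0.17 kg, plates 8 mm thick, already lying in its tray. Origin: centre of the base's underside; x along it to the end stop, z up. Base plate 44 mm wide, z 0-8; upright side plate (pinch it from above) y = -14 to -22 mm, z 0-46; stop: last 8 mm at +x, z 0-24. Base down, looking towards the stop, the side plate is on the right.
- right_tray: right-hand tray, known only by the right-hand bracket in it; the two trays are alike and may change sides. Plywood, fixed, outside 276 (x) x 146 (y) x 58 mm high, walls 8, floor 6, inside 260 x 130. Origin: centre of the underside. Its bracket lies along the tray's y axis at about x = -80 mm; the rest is empty, with room for two more beside it (about x = 0 and +76).
- bowl: Bystander: orange plastic bowl, 180 mm wide, 90 mm high, beyond the work. Origin under its centre.
- board: Bystander: green chopping board 180 x 230 x 10 mm lying beyond the work. Origin under its centre.
- colander: Bystander: white plastic colander of mushrooms, 210 mm wide (250 mm over its two handles), 94 mm high, about 120 mm with the heap, beyond the work. Origin under its centre.
- screwdriver: Bystander: screwdriver about 180 mm long lying on the chopping board. Origin under its middle, x along it.
Things that resemble listed ones, but are neither listed nor needed, are in the scene too. What is shaped like the left_2 but turquoise is not meant.

How it is judged:
At the end, for the whole second after the job is handed in: Each tray holds the three brackets of its hand, all at rest and flat on its floor on the base or side plate (within 0.12 rad and 5 mm), lengths within 0.26 rad (15 degrees) of the tray's y axis, either end first (x of left_1 in the frame of left_tray between -0.13 and 0.13 m and y of left_1 in the frame of left_tray between -0.065 and 0.065 m and angle between the x axis of each of left_1, left_2, left_sample and the y axis of left_tray, either way round below 0.26 rad and ((angle between left_1's own z axis and vertical between -0.12 and 0.12 rad and z of left_1 in the frame of left_tray between 0 and 0.011 m) or (angle between left_1's own z axis and vertical between 1.4508 and 1.6908 rad and z of left_1 in the frame of left_tray between 0.023 and 0.033 m)) and linear speed of each of left_1, left_2, left_sample, right_1, right_2, right_sample below 0.02 m/s and x of left_2 in the frame of left_tray between -0.13 and 0.13 m and y of left_2 in the frame of left_tray between -0.065 and 0.065 m and ((angle between left_2's own z axis and vertical between -0.12 and 0.12 rad and z of left_2 in the frame of left_tray between 0 and 0.011 m) or (angle between left_2's own z axis and vertical between 1.4508 and 1.6908 rad and z of left_2 in the frame of left_tray between 0.024 and 0.034 m)) and x of left_sample in the frame of left_tray between -0.13 and 0.13 m and y of left_sample in the frame of left_tray between -0.065 and 0.065 m and ((angle between left_sample's own z axis and vertical between -0.12 and 0.12 rad and z of left_sample in the frame of left_tray between 0 and 0.011 m) or (angle between left_sample's own z axis and vertical between 1.4508 and 1.6908 rad and z of left_sample in the frame of left_tray between 0.023 and 0.033 m)) and x of right_1 in the frame of right_tray between -0.13 and 0.13 m and y of right_1 in the frame of right_tray between -0.065 and 0.065 m and angle between the x axis of each of right_1, right_2, right_sample and the y axis of right_tray, either way round below 0.26 rad and ((angle between right_1's own z axis and vertical between -0.12 and 0.12 rad and z of right_1 in the frame of right_tray between 0 and 0.011 m) or (angle between right_1's own z axis and vertical between 1.4508 and 1.6908 rad and z of right_1 in the frame of right_tray between 0.023 and 0.033 m)) and x of right_2 in the frame of right_tray between -0.13 and 0.13 m and y of right_2 in the frame of right_tray between -0.065 and 0.065 m and ((angle between right_2's own z axis and vertical between -0.12 and 0.12 rad and z of right_2 in the frame of right_tray between 0 and 0.011 m) or (angle between right_2's own z axis and vertical between 1.4508 and 1.6908 rad and z of right_2 in the frame of right_tray between 0.024 and 0.034 m)) and x of right_sample in the frame of right_tray between -0.13 and 0.13 m and y of right_sample in the frame of right_tray between -0.065 and 0.065 m and ((angle between right_sample's own z axis and vertical between -0.12 and 0.12 rad and z of right_sample in the frame of right_tray between 0 and 0.011 m) or (angle between right_sample's own z axis and vertical between 1.4508 and 1.6908 rad and z of right_sample in the frame of right_tray between 0.023 and 0.033 m))); the robot touches nothing.
It fails at once if the bowl is pushed more than 30 mm from its place (distance of bowl from where it was at the start of the episode above 0.03 m).
It fails at once if the board is pushed more than 30 mm from its place (distance of board from where it was at the start of the episode above 0.03 m).
It fails at once if the colander is pushed more than 30 mm from its place (distance of colander from where it was at the start of the episode above 0.03 m).
It fails at once if the screwdriver is pushed more than 30 mm from its place (distance of screwdriver from where it was at the start of the episode above 0.03 m).
It also fails if it takes over 72 s, if anything falls off the work surface, if the arm or the gripper's body presses on something with over 40 N, if the wrist force passes 120 N, or if a joint passes its speed limit or range.

ROBOT

A 7-joint arm with a two-finger parallel gripper is mounted at the origin on the work surface. World frame = base frame: x ahead of the robot, y to its left, z up, the work surface at z = 0. Lengths are in m, angles in rad, forces in N, time in s.
With the tool pointing down it reaches from about 0.35 to 0.9 m from the base axis. Payload 7.2 kg.
Tool frame: the origin (TCP) lies on the centre line of the jaws, within the pads' length; the fingertips stand 19 mm ahead of it and the grasp point (between the pads) is the TCP; z points along the fingers, y is the line along which they close (so a half turn about z gives the same grasp; the last joint's range is limited). The gripper opens to 88 mm and grips with 3 to 60 N. Pads are 20 mm wide; open, the fingers measure 115 mm over their backs; the gripper's body (75 mm by 178 mm) begins 61 mm behind the grasp point.
Start: joints at [1.189, 0.411, -0.013, 1.596, 0.006, 1.134, -0.082], TCP at [0.193, -0.594, 0.242] pointing down, gripper open.
Joint ranges: [-2.95, 2.95], [-0.29, 1.99], [-1.47, 1.44], [0.14, 2.54], [-1.03, 4.17], [0.13, 1.85], [-2.86, 2.86]. Speed limits (rad/s): [2.39, 2.39, 3.01, 3.01, 3.14, 3.14, 3.14].

INTERFACE

Orientations are given as [roll, pitch, yaw] about the fixed x, y, z axes, in that order (R = Rz(yaw) Ry(pitch) Rx(roll)).
In Python, from station import manip, vision gives the robot as it stands. The module is installed in compiled form; this text tells all that it offers.
- The arm moves only by the shell command python3 -m handwheel 'ROWS'. ROWS is a JSON object of lists of equal length, an entry for each row: "grip": the closure, from 0 (fully open) to 1 (shut); "slide": the shift along the tool's x, y, z in cm, a list of three; "roll": the turn about the tool's z in degrees. A call has 1 to 10 rows; each row shifts and turns the commanded pose from where the row before left it, along the tool's axes as they then stand; what a row does not reach is not made up. A row lasts 1/12 s, in which the tool goes at most 41.7 mm and 7.16 degrees, less where a joint would pass 70% of its speed; a pose out of reach is approached as far as the arm can. A call is refused whole if a number of a shift passes 4.17 or a number of a turn 7.16, either way. A call with a gripper value outside its range is refused whole. The fingers move at their own pace and stop on an object; the grip force is fixed at half the most. Time passes only in rows, so rows that do not move let the fingers close. It gives the time, the measured TCP pose, the force, the opening and the grip force at its end, in the units of the state.
- manip.read_state(): the state, without advancing time (a new reading comes with each control period).
- vision.get_image(name): name is "scene" or "top" or "wrist"; returns a dict with "image" (480x640x3 uint8, red, green, blue), "mtx" (3x3 intrinsics, pixels), "eye" and "attitude" of the camera in the world. Camera axes: x right, y down, z forward; pixel columns grow to the right and rows downward; lengths in m; the calibration is good to about 2 mm. A picture is of the moment at which its call begins. There is no depth.
- manip.finish_job(): hands the job in; it is judged then, once.
The state is a dict: "time": time; "joint_positions": joint angles; "joint_velocities": joint speeds; "joint_efforts": joint torques, N m; "eef_pos": TCP position; "ee_rot": TCP orientation; "contact_force": force on the tool from outside, world axes, zero at the start; "ft_torque": the same for the moment, N m; "opening": finger opening in m; "grip_force": force on a finger pad.
Only numpy, scipy, OpenCV 4.12 (cv2) and the standard library are available. Lean on these libraries where they do the work, as an engineer would, in place of code of your own. Each camera call takes 0.05 s, during which the arm holds its last target. There are 200 camera calls.

## Working session

There is one attempt and no reset: what is moved stays moved. The work goes in short steps, Python scripts to look and compute and a shell command to move; the robot and the scene stay as the last step left them, time stands still between calls to the robot, and variables do not carry over. Pictures are saved under pics/ and viewed, at most 10 in all, crops included, and the job is handed in when it is done.

```bash
mkdir -p pics; cat > h.py <<'E'
import numpy as np, cv2
from scipy.spatial.transform import Rotation as R
from station import manip, vision
def att(a):
    a=np.array(a,float)
    if a.shape==(3,3): return a
    return R.from_euler('xyz',a).as_matrix() if a.size==3 else R.from_quat(a).as_matrix()
def ray(c,uv,z):
    K=np.array(c['mtx']);M=att(c['attitude']);e=np.array(c['eye'])
    d=M@np.linalg.inv(K)@np.array([uv[0],uv[1],1.]);return e+d*(z-e[2])/d[2]
def proj(c,p):
    K=np.array(c['mtx']);M=att(c['attitude']);q=K@(M.T@(np.array(p)-np.array(c['eye'])));return q[:2]/q[2]
def save(n,im): cv2.imwrite('pics/'+n+'.png',im[...,::-1])
E
python3 - <<'E'
from h import *
import pickle
for n in('top','scene'):
    c=vision.get_image(n);save(n+'0',c['image']);pickle.dump(c,open(n+'0.pkl','wb'));print(n,c['mtx'],c['eye'],c['attitude'])
s=manip.read_state();print(s)
E
```

```text
top [[449.97775693   0.         321.52064464]
 [  0.         449.97775693 241.24101519]
 [  0.           0.           1.        ]] [ 0.50430681 -0.00907256  0.92536544] [-3.04825409 -0.00936557 -1.58120496]
scene [[523.71575772   0.         316.32591233]
 [  0.         523.71575772 237.54750206]
 [  0.           0.           1.        ]] [ 1.08795744 -0.37006476  0.86002645] [-2.49869855 -0.01678352  0.93789116]
{'time': 0.1, 'joint_positions': array([ 1.1888028 ,  0.41184244, -0.01273292,  1.5969227 ,  0.00558954,
        1.13431639, -0.08219411]), 'joint_velocities': array([-2.05697811e-04, -1.66213398e-03,  7.71914032e-04, -1.49440694e-03,
        3.93329475e-04,  2.00934779e-06, -3.81346733e-04]), 'joint_efforts': array([ 4.09110042e-03, -5.89098465e+01,  6.44537676e-01, -2.91710365e+01,
       -5.37873851e-02,  1.44495690e-02,  9.19297833e-06]), 'eef_pos': array([ 0.19276947, -0.59408879,  0.24089442]), 'ee_rot': array([-3.14014165e+00,  8.46152643e-05,  3.13838221e-01]), 'contact_force': array([-0.24981637,  0.04014536,  1.08295632]), 'ft_torque': array([-0.02576696, -0.02179298, -0.01877552]), 'grip_force': 0.0, 'opening': 0.08772983899824287}
```

View pics/top0.png

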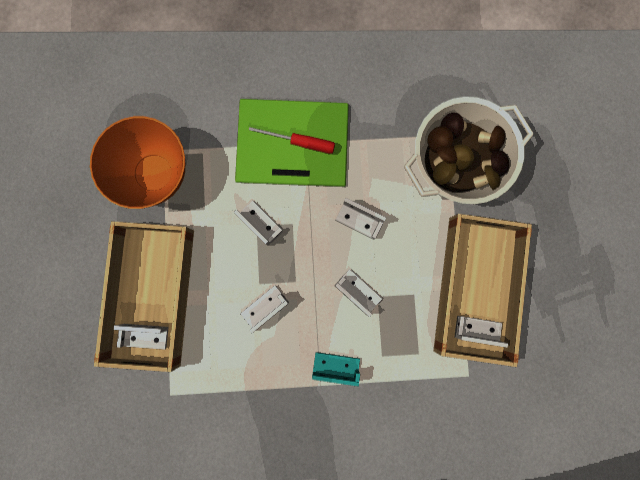

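View pics/scene0.png

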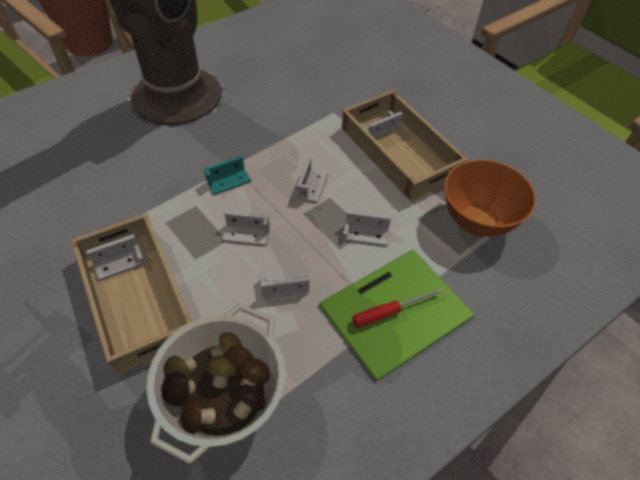

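Top view: candidates are the grey brackets at (258,222), (264,308), (361,219), (359,292), the samples at (142,337) and (482,330), and the turquoise decoy at (337,368), which is excluded. I'll check the handedness in enlarged crops.

```bash
python3 - <<'E'
from h import *
import pickle
t=pickle.load(open('top0.pkl','rb'))['image'];s=pickle.load(open('scene0.pkl','rb'))['image']
def cr(im,u,v,w):
    k=cv2.resize(im[v-w:v+w,u-w:u+w],(266,266),interpolation=cv2.INTER_CUBIC)
    k=np.clip(k.astype(float)*1.3,0,255).astype(np.uint8)
    cv2.putText(k,f"{u-w},{v-w} x{266/2/w:.2f}",(3,12),0,.4,(255,0,0));return k
r1=np.hstack([cr(t,258,222,33),cr(t,361,219,33),cr(t,142,337,33)])
r2=np.hstack([cr(t,264,308,33),cr(t,359,292,33),cr(t,482,330,33)])
save('crops',np.vstack([r1,r2]))
r1=np.hstack([cr(s,368,228,38),cr(s,285,280,38),cr(s,388,125,33)])
r2=np.hstack([cr(s,312,182,33),cr(s,246,230,33),cr(s,115,257,38)])
save('cropsS',np.vstack([r1,r2]))
E
```

```text
(no output)
```

View pics/crops.png

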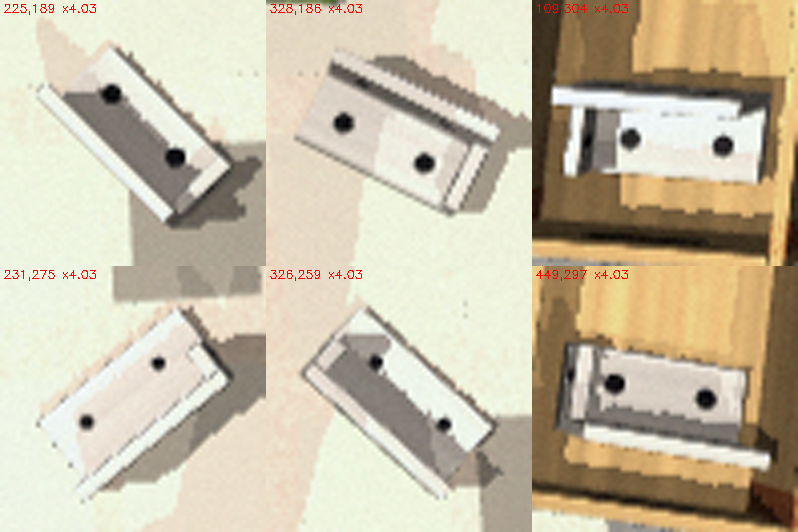

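View pics/cropsS.png

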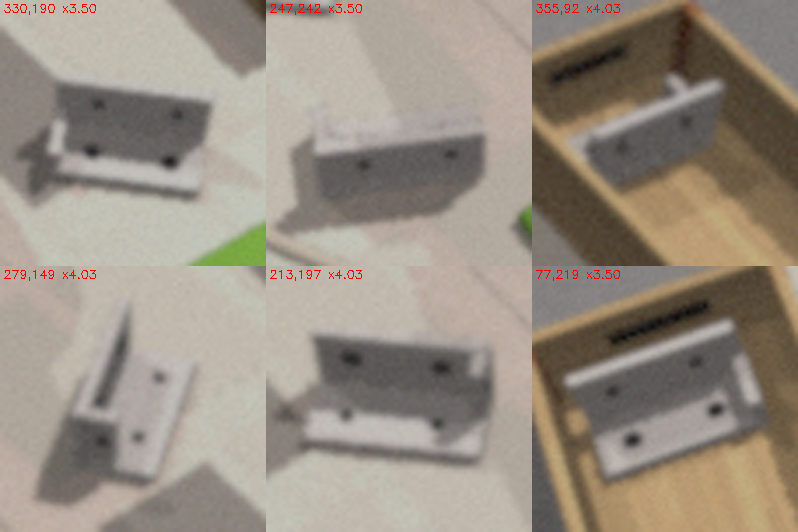

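A: (258,222), low full-width stop, upright on the right → **right_1**. B: (361,219), low full-width stop, upright on the left → **left_1**. C: (264,308), tall half-width stop, upright on the right → **left_2**. D: (359,292), tall half-width stop, upright on the left → **right_2**. By the same test the tray at image left (+y) holds the right-hand sample and the tray at image right (-y) holds the left-hand one.

```bash
cat > geo.py <<'E'
from h import *
import pickle
c=pickle.load(open('top0.pkl','rb'))
U={'right_1':((235.4,210.8),(267.4,242.3),.046),'left_1':((344.1,200.1),(385.3,219.5),.046),
'left_2':((251.3,331.6),(286.6,302.3),.044),'right_2':((336.4,284.8),(369.9,314.6),.044),
'right_s':((114,327.6),(160.9,330.8),.052),'left_s':((461.7,337.7),(508.1,345.1),.052)}
for k,(a,b,z) in U.items():
    p,q=ray(c,a,z),ray(c,b,z);d=q-p
    print(k,'mid',((p+q)/2).round(4),'len',np.linalg.norm(d).round(4),'dir',np.degrees(np.arctan2(d[1],d[0])).round(1))
for k,P in {'right_tray':[(110,222),(193,226),(180,370),(95,366)],'left_tray':[(455,215),(536,222),(519,365),(436,355)]}.items():
    P=[ray(c,p,.058) for p in P]; print(k,np.mean(P,0).round(4),[np.linalg.norm(P[i]-P[i-1]).round(3) for i in range(4)],
     [np.degrees(np.arctan2(*(v[1::-1]))).round(1) for v in (P[0]-P[3],P[1]-P[2],P[0]-P[1],P[3]-P[2])])
E
python3 geo.py
```

```text
right_1 mid [0.617  0.1195 0.046 ] len 0.0891 dir -135.0
left_1 mid [ 0.6482 -0.1041  0.046 ] len 0.0899 dir -116.1
left_2 mid [0.4407 0.0849 0.044 ] len 0.0878 dir -51.0
right_2 mid [ 0.472  -0.0784  0.044 ] len 0.0867 dir -132.2
right_s mid [0.4208 0.3347 0.052 ] len 0.0896 dir -94.5
left_s mid [ 0.3903 -0.3291  0.052 ] len 0.0898 dir -99.6
right_tray [0.4858 0.3205 0.058 ] [np.float64(0.273), np.float64(0.161), np.float64(0.273), np.float64(0.16)] [np.float64(-4.0), np.float64(-4.2), np.float64(86.7), np.float64(86.7)]
left_tray [ 0.4916 -0.3348  0.058 ] [np.float64(0.272), np.float64(0.159), np.float64(0.277), np.float64(0.158)] [np.float64(-9.8), np.float64(-9.9), np.float64(84.5), np.float64(82.6)]
```

```bash
python3 - <<'E'
from h import *
import pickle
t=pickle.load(open('top0.pkl','rb'))['image']
a=cv2.resize(t[205:385,80:210],(390,540),interpolation=cv2.INTER_CUBIC);b=cv2.resize(t[200:380,420:550],(390,540),interpolation=cv2.INTER_CUBIC)
save('trays',np.clip(np.hstack([a,b])*1.2,0,255).astype(np.uint8))
E
```

```text
(no output)
```

View pics/trays.png

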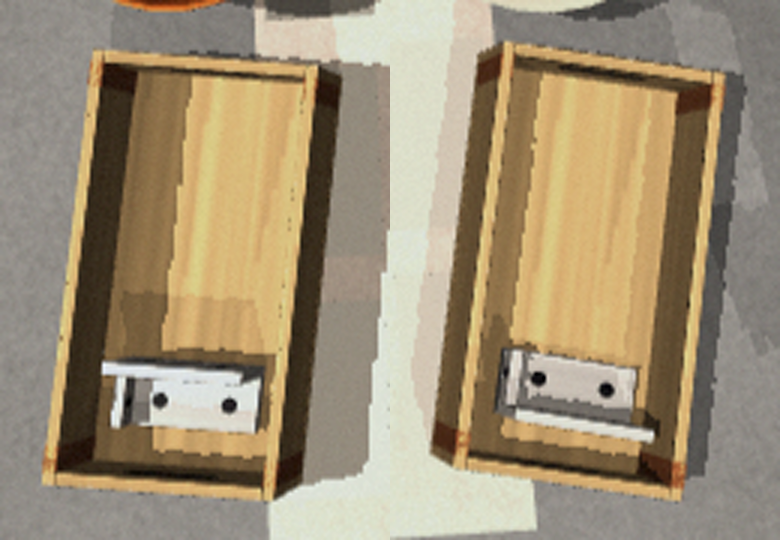

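The crop confirms the rim corners at pixels (111,222), (187,227), (171,371), (94,367) for the right tray and (458,214), (532,224), (518,366), (442,356) for the left. Both samples lie on their base.

```bash
sed -i "s/(110,222),(193,226),(180,370),(95,366)/(111,222.3),(186.7,227.3),(171,371),(94.3,366.7)/; s/(455,215),(536,222),(519,365),(436,355)/(458.3,214.3),(531.7,224.3),(517.7,366),(441.7,356)/" geo.py; python3 geo.py | grep tray
cat > go.py <<'E'
# go.py x y z yaw_deg : needed shift (cm, tool axes now), roll (deg)
from h import *
import sys
x,y,z,w=map(float,sys.argv[1:5]);s=manip.read_state();M=R.from_euler('xyz',s['ee_rot']).as_matrix()
w0=np.degrees(np.arctan2(M[1,0],M[0,0]))
print('t',round(s['time'],2),'pos',s['eef_pos'].round(4),'yaw',w0.round(1),'open',round(s['opening'],4),'slide cm',(M.T@(np.array([x,y,z])-s['eef_pos'])*100).round(2),'roll',round((w0-w+180)%360-180,1))
E
python3 go.py .648 -.104 .15 64
```

```text
right_tray [0.4843 0.3276 0.058 ] [np.float64(0.274), np.float64(0.147), np.float64(0.273), np.float64(0.144)] [np.float64(-4.6), np.float64(-5.2), np.float64(85.7), np.float64(86.2)]
left_tray [ 0.4899 -0.3363  0.058 ] [np.float64(0.274), np.float64(0.144), np.float64(0.273), np.float64(0.145)] [np.float64(-8.8), np.float64(-8.7), np.float64(81.6), np.float64(82.0)]
t 0.1 pos [ 0.1928 -0.5941  0.2409] yaw 18.0 open 0.0877 slide cm [ 58.43 -32.55   9.13] roll -46.0
```

```bash
python3 -m handwheel '{"grip":[0,0,0,0,0,0,0,0,0],"slide":[[3.25,-1.81,0],[3.25,-1.81,0],[3.25,-1.81,0],[3.25,-1.81,0],[3.25,-1.81,0],[3.25,-1.81,0],[3.25,-1.81,0],[3.25,-1.81,0],[3.25,-1.81,0]],"roll":[0,0,0,0,0,0,0,0,0]}' && python3 -m handwheel '{"grip":[0,0,0,0,0,0,0,0,0],"slide":[[3.25,-1.81,0],[3.25,-1.81,0],[3.25,-1.81,0],[3.25,-1.81,0],[3.25,-1.81,0],[3.25,-1.81,0],[3.25,-1.81,0],[3.25,-1.81,0],[3.25,-1.81,0]],"roll":[0,0,0,0,0,0,0,0,0]}' && python3 -m handwheel '{"grip":[0,0,0,0,0,0,0,0],"slide":[[0,0,1.3],[0,0,1.3],[0,0,1.3],[0,0,1.3],[0,0,1.3],[0,0,1.3],[0,0,1.3],[0,0,0]],"roll":[-6.6,-6.6,-6.6,-6.6,-6.6,-6.6,-6.4,0]}'; python3 go.py .648 -.104 .034 64
python3 - <<'E'
from h import *
c=vision.get_image('wrist');im=c['image'].copy()
for p in [(.648,-.104,.046)]:
    u=proj(c,p);print(u);cv2.circle(im,tuple(int(v) for v in u),4,(255,0,0),1)
save('w1',im)
E
```

```text
time: 0.85
eef_pos: [0.4216, -0.3477, 0.2415]
ee_rot: [-3.141, 0.0, 0.314]
contact_force: [0.6, -0.2, -0.5]
opening: 0.088
grip_force: 0.0
time: 1.6
eef_pos: [0.6495, -0.1026, 0.2412]
ee_rot: [-3.141, 0.001, 0.314]
contact_force: [0.8, -0.7, 0.4]
opening: 0.0877
grip_force: 0.0
time: 2.27
eef_pos: [0.6469, -0.1042, 0.1473]
ee_rot: [-3.137, 0.002, 1.122]
contact_force: [-0.4, -0.7, -0.2]
opening: 0.0878
grip_force: 0.0
t 2.27 pos [ 0.6469 -0.1042  0.1473] yaw 64.3 open 0.0878 slide cm [ 0.08  0.15 11.33] roll 0.3
[322.4765024  243.43394105]
```

View pics/w1.png

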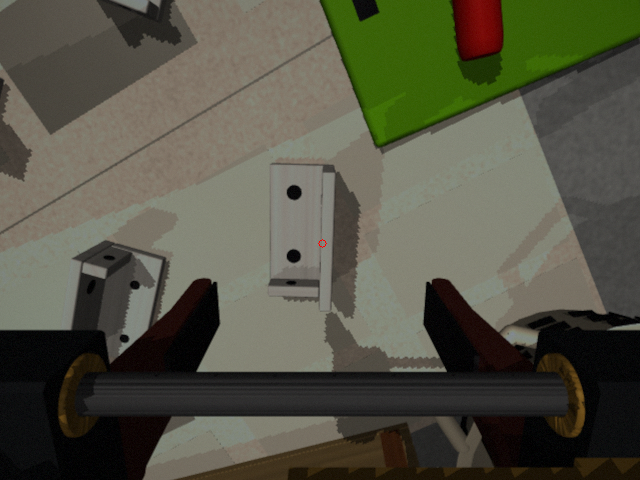

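Wrist view: upright at (327,240), within 1 mm of the estimate at (322,243). The low full-width stop at the lower end, with the plate on the left of its heading, confirms left_1. I'll grasp and lift it.

```bash
python3 -m handwheel '{"grip":[0,0,0,0,0,1,1,1,1,1],"slide":[[0,0.1,2.8],[0,0,2.8],[0,0,2.8],[0,0,2.8],[0,0,0],[0,0,0],[0,0,0],[0,0,0],[0,0,0],[0,0,0]],"roll":[0,0,0,0,0,0,0,0,0,0]}' && python3 -m handwheel '{"grip":[1,1,1,1,1,1,1,1,1],"slide":[[0,0,0],[0,0,0],[0,0,0],[0,0,-2],[0,0,-3],[0,0,-3],[0,0,-3],[0,0,-1],[0,0,0]],"roll":[0,0,0,0,0,0,0,0,0]}'
cat > pl.py <<'E'
# pl.py tray upright_x : upright's world xy and yaw
import sys,numpy as np
T={'R':(.4843,.3276,-4.7),'L':(.4899,-.3363,-8.5)}[sys.argv[1]];a=np.radians(T[2]);u=float(sys.argv[2])
print(T[0]+u*np.cos(a),T[1]+u*np.sin(a),.155,T[2]+90)
E
python3 go.py $(python3 pl.py L .008)
```

```text
time: 3.15
eef_pos: [0.6506, -0.1047, 0.0404]
ee_rot: [3.139, -0.001, 1.116]
contact_force: [-0.5, 0.5, 0.7]
opening: 0.0582
grip_force: 0.0
time: 3.9
eef_pos: [0.6514, -0.1045, 0.162]
ee_rot: [3.136, -0.002, 1.116]
contact_force: [0.2, 0.0, 0.3]
opening: 0.001
grip_force: 0.0
t 3.9 pos [ 0.6514 -0.1045  0.162 ] yaw 64.0 open 0.001 slide cm [-27.68  -3.58   0.63] roll -17.5
```

The fingers close slowly (about 70 mm/s), so the lift came too early and missed the bracket. I'll retry, starting from a half-open grip.

```bash
python3 -m handwheel '{"grip":[0.5,0.5,0.5,0.5,0.5,0.5,0.5,0.5,0.5,0.5],"slide":[[0,-0.2,0],[0,0,0],[0,0,0],[0,0,0],[0,0,0],[0,0,0],[0,0,0],[0,0,0],[0,0,0],[0,0,0]],"roll":[0,0,0,0,0,0,0,0,0,0]}'; python3 - <<'E'
from h import *
c=vision.get_image('wrist');u=proj(c,(.648,-.104,.046));print(u);save('w2',c['image'][100:400,150:550])
E
```

```text
time: 4.73
eef_pos: [0.6479, -0.1036, 0.1587]
ee_rot: [3.142, 0.0, 1.117]
contact_force: [0.6, -0.2, -0.3]
opening: 0.0438
grip_force: 0.0
[320.5528683 240.0458855]
```

View pics/w2.png

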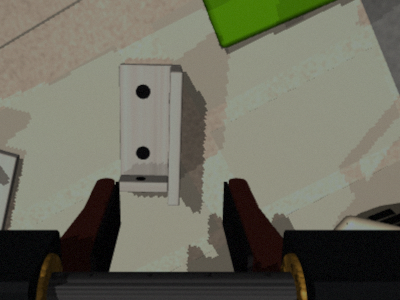

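The bracket is undisturbed, with its upright at (325,238) between the fingers.

```bash
python3 -m handwheel '{"grip":[0.5,0.5,0.5,0.5,0.5,0.5,1,1,1,1],"slide":[[0,0,3.1],[0,0,3.1],[0,0,3.1],[0,0,3.1],[0,0,0],[0,0,0],[0,0,0],[0,0,0],[0,0,0],[0,0,0]],"roll":[0,0,0,0,0,0,0,0,0,0]}' && python3 -m handwheel '{"grip":[1,1,1,1,1,1],"slide":[[0,0,0],[0,0,0],[0,0,0],[0,0,0],[0,0,0],[0,0,0]],"roll":[0,0,0,0,0,0]}'; python3 go.py $(python3 pl.py L .008)
```

```text
time: 5.62
eef_pos: [0.6487, -0.1038, 0.0363]
ee_rot: [3.139, -0.001, 1.116]
contact_force: [0.3, -0.1, 0.1]
opening: 0.0208
grip_force: 0.0
time: 6.12
eef_pos: [0.6486, -0.1038, 0.0356]
ee_rot: [3.14, -0.0, 1.116]
contact_force: [0.7, -1.1, 6.9]
opening: 0.0078
grip_force: 30.0
t 6.12 pos [ 0.6486 -0.1038  0.0356] yaw 64.0 open 0.0078 slide cm [-27.61  -3.27 -11.96] roll -17.5
```

```bash
python3 -m handwheel '{"grip":[1,1,1,1,1,1],"slide":[[0,0,-1],[0,0,-2.5],[0,0,-3],[0,0,-3],[0,0,-2.5],[0,0,0]],"roll":[0,0,-5.8,-5.8,-5.9,0]}' && python3 -m handwheel '{"grip":[1,1,1,1,1,1,1,1,1],"slide":[[-3.61,-1.64,0],[-3.61,-1.64,0],[-3.61,-1.64,0],[-3.61,-1.64,0],[-3.61,-1.64,0],[-3.61,-1.64,0],[-3.61,-1.64,0],[0,0,0],[0,0,0]],"roll":[0,0,0,0,0,0,0,0,0]}'; python3 go.py $(python3 pl.py L .008)
```

```text
time: 6.62
eef_pos: [0.6502, -0.1035, 0.1605]
ee_rot: [3.134, -0.0, 1.428]
contact_force: [1.3, 0.4, -1.8]
opening: 0.0077
grip_force: 30.0
time: 7.37
eef_pos: [0.4941, -0.3393, 0.1538]
ee_rot: [-3.139, 0.0, 1.415]
contact_force: [0.4, 1.0, -1.8]
opening: 0.0076
grip_force: 30.0
t 7.37 pos [ 0.4941 -0.3393  0.1538] yaw 81.1 open 0.0076 slide cm [ 0.24  0.34 -0.13] roll -0.4
```

```bash
python3 -m handwheel '{"grip":[1,1,1,1,1,1,0.5,0.5,0.5,0.5],"slide":[[0.2,0.3,2],[0,0,3],[0,0,3],[0,0,2],[0,0,1.1],[0,0,0],[0,0,0],[0,0,0],[0,0,0],[0,0,0]],"roll":[0,0,0,0,0,0,0,0,0,0]}' && python3 -m handwheel '{"grip":[0.5,0.5,0.5,0.5,0.5,0.5,0.5],"slide":[[0,0,0],[0,0,0],[0,0,-2],[0,0,-3],[0,0,-3],[0,0,-3],[0,0,0]],"roll":[0,0,0,0,0,0,0]}'; python3 go.py .472 -.078 .15 48
```

```text
time: 8.2
eef_pos: [0.5008, -0.335, 0.0445]
ee_rot: [3.14, 0.001, 1.422]
contact_force: [-1.2, -0.5, -0.2]
opening: 0.031
grip_force: 0.0
time: 8.78
eef_pos: [0.503, -0.3362, 0.1599]
ee_rot: [3.133, 0.004, 1.422]
contact_force: [1.1, 0.1, 0.7]
opening: 0.0439
grip_force: 0.0
t 8.78 pos [ 0.503  -0.3362  0.1599] yaw 81.5 open 0.0439 slide cm [25.08 -6.91  0.84] roll 33.5
```

```bash
python3 -m handwheel '{"grip":[0.5,0.5,0.5,0.5,0.5,0.5,0.5,0.5],"slide":[[3.58,-0.99,0],[3.58,-0.99,0],[3.58,-0.99,0],[3.58,-0.99,0],[3.58,-0.99,0],[3.58,-0.99,0],[3.58,-0.99,0],[0,0,0]],"roll":[0,0,0,0,0,0,0,0]}' && python3 -m handwheel '{"grip":[0.5,0.5,0.5,0.5,0.5,0.5,0.5],"slide":[[0,0,0],[0,0,0],[0,0,0],[0,0,0],[0,0,0],[0,0,0],[0,0,0]],"roll":[6.7,6.7,6.7,6.7,6.7,0,0]}'; python3 go.py .472 -.078 .034 48
python3 - <<'E'
from h import *
c=vision.get_image('wrist');im=c['image'].copy()
u=proj(c,(.472,-.0784,.044));print(u);save('w3',im)
t=vision.get_image('top')['image'];a=cv2.resize(t[200:380,420:550],(346,480),interpolation=cv2.INTER_CUBIC)
save('w3',np.hstack([cv2.resize(im[90:390,140:500],(450,375)),a[:375]]) if 0 else np.hstack([cv2.resize(im[90:410,160:460],(450,480)),a]))
E
```

```text
time: 9.45
eef_pos: [0.468, -0.0696, 0.1541]
ee_rot: [3.141, -0.002, 1.43]
contact_force: [-0.1, 0.5, 0.3]
opening: 0.0435
grip_force: 0.0
time: 10.03
eef_pos: [0.4688, -0.0769, 0.1536]
ee_rot: [3.141, 0.0, 0.841]
contact_force: [-0.2, -0.1, -0.2]
opening: 0.0438
grip_force: 0.0
t 10.03 pos [ 0.4688 -0.0769  0.1536] yaw 48.2 open 0.0438 slide cm [ 0.14  0.31 11.96] roll 0.2
[324.95929504 239.59020686]
```

View pics/w3.png

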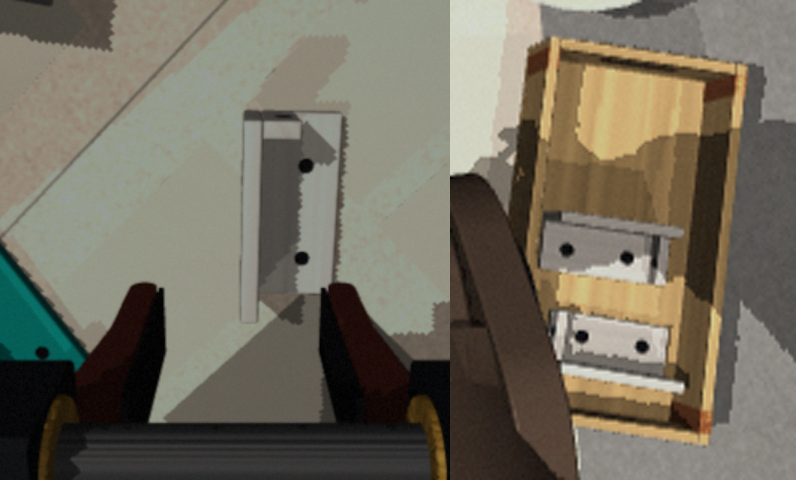

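left_1 lies flat and parallel in the left tray. right_2 has a tall half-width stop, its upright is at about (327,233), and it sits between the fingers.

```bash
python3 -m handwheel '{"grip":[0.5,0.5,0.5,0.5,0.5,0.5,1,1,1,1],"slide":[[0.1,0.3,3],[0,0,3],[0,0,3],[0,0,2.8],[0,0,0],[0,0,0],[0,0,0],[0,0,0],[0,0,0],[0,0,0]],"roll":[0,0,0,0,0,0,0,0,0,0]}' && python3 -m handwheel '{"grip":[1,1,1,1,1,1],"slide":[[0,0,0],[0,0,0],[0,0,0],[0,0,0],[0,0,0],[0,0,0]],"roll":[0,0,0,0,0,0]}' && python3 -m handwheel '{"grip":[1,1,1,1,1,1,1,1],"slide":[[0,0,-1],[0,0,-2.5],[0,0,-3],[0,0,-3],[0,0,-2.5],[0,0,0],[0,0,0],[0,0,0]],"roll":[0,0,-7,-7,-7,-7,-7,-2.3]}'; python3 go.py $(python3 pl.py R -.019)
```

```text
time: 10.97
eef_pos: [0.4725, -0.0784, 0.037]
ee_rot: [3.139, -0.001, 0.837]
contact_force: [0.4, -1.1, 0.3]
opening: 0.0206
grip_force: 0.0
time: 11.47
eef_pos: [0.472, -0.0783, 0.0362]
ee_rot: [3.141, -0.0, 0.838]
contact_force: [-0.5, -1.0, 7.4]
opening: 0.0082
grip_force: 30.0
time: 12.13
eef_pos: [0.4715, -0.0782, 0.1567]
ee_rot: [3.141, 0.001, 1.495]
contact_force: [0.7, -0.6, -2.0]
opening: 0.0079
grip_force: 30.0
t 12.13 pos [ 0.4715 -0.0782  0.1567] yaw 85.7 open 0.0079 slide cm [40.58 -3.68  0.14] roll 0.4
```

```bash
python3 -m handwheel '{"grip":[1,1,1,1,1,1,1,1,1,1],"slide":[[4.06,-0.37,0],[4.06,-0.37,0],[4.06,-0.37,0],[4.06,-0.37,0],[4.06,-0.37,0],[4.06,-0.37,0],[4.06,-0.37,0],[4.06,-0.37,0],[4.06,-0.37,0],[4.06,-0.37,0]],"roll":[0,0,0,0,0,0,0,0,0,0]}' && python3 -m handwheel '{"grip":[1,1],"slide":[[0,0,0],[0,0,0]],"roll":[0,0]}'; python3 go.py $(python3 pl.py R -.019)
```

```text
time: 12.97
eef_pos: [0.4675, 0.3312, 0.156]
ee_rot: [-3.141, 0.001, 1.488]
contact_force: [1.3, -0.3, -1.2]
opening: 0.0081
grip_force: 30.0
time: 13.13
eef_pos: [0.4664, 0.3325, 0.1558]
ee_rot: [-3.14, -0.001, 1.494]
contact_force: [0.1, 0.6, -1.8]
opening: 0.0081
grip_force: 30.0
t 13.13 pos [0.4664 0.3325 0.1558] yaw 85.6 open 0.0081 slide cm [-0.34 -0.08  0.08] roll 0.3
```

```bash
python3 -m handwheel '{"grip":[1,1,1,1,1,1,0.65,0.65,0.65,0.65],"slide":[[-0.3,0,2],[0,0,3],[0,0,3],[0,0,2.2],[0,0,1.1],[0,0,0],[0,0,0],[0,0,0],[0,0,0],[0,0,0]],"roll":[0,0,0,0,0,0,0,0,0,0]}' && python3 -m handwheel '{"grip":[0.65,0.65,0.65,0.65,0.65,0.5,0.5],"slide":[[0,0,0],[0,0,0],[0,0,-2],[0,0,-3],[0,0,-3],[0,0,-3],[0,0,0]],"roll":[0,0,0,0,0,0,0]}'; python3 go.py .4407 .0849 .15 129
```

```text
time: 13.97
eef_pos: [0.4685, 0.3264, 0.0434]
ee_rot: [3.141, -0.0, 1.488]
contact_force: [-0.1, -0.7, 0.2]
opening: 0.0293
grip_force: 0.0
time: 14.55
eef_pos: [0.4699, 0.329, 0.1584]
ee_rot: [3.135, -0.005, 1.489]
contact_force: [0.2, 1.6, 0.0]
opening: 0.0407
grip_force: 0.0
t 14.55 pos [0.4699 0.329  0.1584] yaw 85.3 open 0.0407 slide cm [-24.57  -0.91   0.7 ] roll -43.7
```

```bash
python3 -m handwheel '{"grip":[0.5,0.5,0.5,0.5,0.5,0.5,0.5],"slide":[[-3.51,-0.1,0],[-3.51,-0.1,0],[-3.51,-0.1,0],[-3.51,-0.1,0],[-3.51,-0.1,0],[-3.51,-0.1,0],[-3.51,-0.1,0]],"roll":[0,0,0,0,0,0,0]}' && python3 -m handwheel '{"grip":[0.5,0.5,0.5,0.5,0.5,0.5,0.5,0.5],"slide":[[0,0,0],[0,0,0],[0,0,0],[0,0,0],[0,0,0],[0,0,0],[0,0,0],[0,0,0]],"roll":[-6.2,-6.2,-6.2,-6.2,-6.2,-6.2,-6.2,0]}'; python3 go.py .4407 .0849 .034 129
python3 - <<'E'
from h import *
c=vision.get_image('wrist');im=c['image']
print(proj(c,(.4407,.0849,.044)))
t=vision.get_image('top')['image'];a=cv2.resize(t[205:385,80:210],(346,480),interpolation=cv2.INTER_CUBIC)
save('w4',np.hstack([cv2.resize(im[90:410,160:460],(450,480)),a]))
E
```

```text
time: 15.13
eef_pos: [0.4402, 0.0807, 0.1525]
ee_rot: [3.141, 0.0, 1.489]
contact_force: [-0.0, -0.3, -0.4]
opening: 0.0438
grip_force: 0.0
time: 15.8
eef_pos: [0.4406, 0.0822, 0.1524]
ee_rot: [-3.141, -0.0, 2.251]
contact_force: [-0.2, -0.0, -0.8]
opening: 0.044
grip_force: 0.0
t 15.8 pos [0.4406 0.0822 0.1524] yaw 129.0 open 0.044 slide cm [ 0.2   0.18 11.84] roll -0.0
[325.37966839 238.5512232 ]
```

View pics/w4.png

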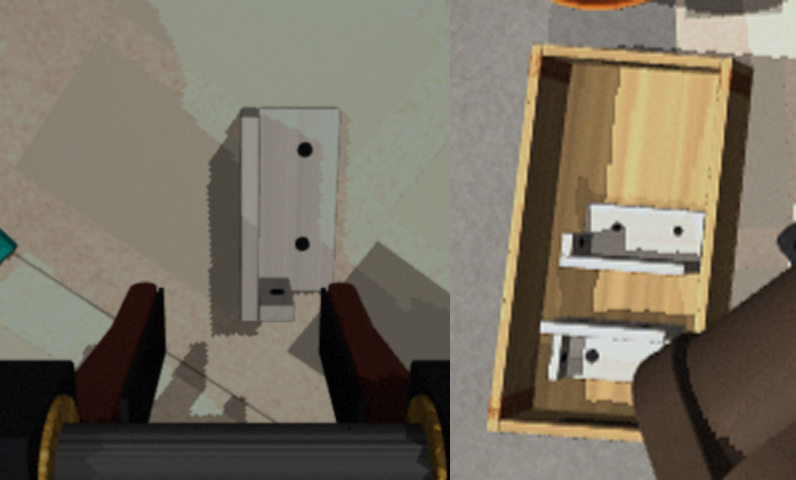

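right_2 lies flat and parallel in the right tray. Below the gripper, left_2's upright is at about (327,232) between the fingers, with a tall half-width stop.

```bash
python3 -m handwheel '{"grip":[0.5,0.5,0.5,0.5,0.5,0.5,1,1,1,1],"slide":[[0.2,0.2,3],[0,0,3],[0,0,3],[0,0,2.8],[0,0,0],[0,0,0],[0,0,0],[0,0,0],[0,0,0],[0,0,0]],"roll":[0,0,0,0,0,0,0,0,0,0]}' && python3 -m handwheel '{"grip":[1,1,1,1,1,1],"slide":[[0,0,0],[0,0,0],[0,0,0],[0,0,0],[0,0,0],[0,0,0]],"roll":[0,0,0,0,0,0]}' && python3 -m handwheel '{"grip":[1,1,1,1,1,1,1,1,1,1],"slide":[[0,0,-1],[0,0,-2.5],[0,0,-3],[0,0,-3],[0,0,-2.5],[0,0,0],[0,0,0],[0,0,0],[0,0,0],[0,0,0]],"roll":[0,0,6.8,6.8,6.8,6.8,6.8,6.8,6.7,0]}'; python3 go.py $(python3 pl.py L .053)
```

```text
time: 16.73
eef_pos: [0.4419, 0.085, 0.0358]
ee_rot: [3.14, 0.001, 2.245]
contact_force: [0.6, 0.5, -0.5]
opening: 0.0207
grip_force: 0.0
time: 17.23
eef_pos: [0.4415, 0.085, 0.0351]
ee_rot: [3.141, 0.001, 2.246]
contact_force: [0.6, -1.3, 6.6]
opening: 0.0077
grip_force: 30.0
time: 18.07
eef_pos: [0.4406, 0.0851, 0.1551]
ee_rot: [-3.141, 0.0, 1.412]
contact_force: [0.2, -0.0, -1.3]
opening: 0.0077
grip_force: 30.0
t 18.07 pos [0.4406 0.0851 0.1551] yaw 80.9 open 0.0077 slide cm [-4.078e+01  1.683e+01  1.000e-02] roll -0.6
```

```bash
python3 -m handwheel '{"grip":[1,1,1,1,1,1],"slide":[[-3.4,1.4,0],[-3.4,1.4,0],[-3.4,1.4,0],[-3.4,1.4,0],[-3.4,1.4,0],[-3.4,1.4,0]],"roll":[0,0,0,0,0,0]}' && python3 -m handwheel '{"grip":[1,1,1,1,1,1,1,1],"slide":[[-3.4,1.4,0],[-3.4,1.4,0],[-3.4,1.4,0],[-3.4,1.4,0],[-3.4,1.4,0],[-3.4,1.4,0],[0,0,0],[0,0,0]],"roll":[0,0,0,0,0,0,-0.6,0]}'; python3 go.py $(python3 pl.py L .053)
```

```text
time: 18.57
eef_pos: [0.4926, -0.131, 0.1549]
ee_rot: [-3.141, -0.0, 1.422]
contact_force: [0.7, 0.9, -2.3]
opening: 0.0079
grip_force: 30.0
time: 19.23
eef_pos: [0.5435, -0.3461, 0.1537]
ee_rot: [-3.14, -0.001, 1.427]
contact_force: [0.3, 0.7, -2.1]
opening: 0.0082
grip_force: 30.0
t 19.23 pos [ 0.5435 -0.3461  0.1537] yaw 81.8 open 0.0082 slide cm [ 0.18 -0.15 -0.13] roll 0.3
```

```bash
python3 -m handwheel '{"grip":[1,1,1,1,1,1,0.68,0.68,0.68,0.68],"slide":[[0.2,0,2],[0,0,3],[0,0,3],[0,0,2],[0,0,1.1],[0,0,0],[0,0,0],[0,0,0],[0,0,0],[0,0,0]],"roll":[0,0,0,0,0,0,0,0,0,0]}' && python3 -m handwheel '{"grip":[0.68,0.68,0.68,0.68,0.68,0.5,0.5],"slide":[[0,0,0],[0,0,0],[0,0,-2],[0,0,-3],[0,0,-3],[0,0,-3],[0,0,0]],"roll":[0,0,0,0,0,0,0]}'; python3 go.py .617 .1195 .15 45
```

```text
time: 20.07
eef_pos: [0.5454, -0.342, 0.0448]
ee_rot: [3.14, 0.001, 1.428]
contact_force: [0.7, 0.2, 0.0]
opening: 0.0279
grip_force: 0.0
time: 20.65
eef_pos: [0.5478, -0.343, 0.1603]
ee_rot: [3.133, 0.003, 1.427]
contact_force: [1.2, -0.7, 0.8]
opening: 0.0382
grip_force: 0.0
t 20.65 pos [ 0.5478 -0.343   0.1603] yaw 81.8 open 0.0382 slide cm [46.77  0.23  0.87] roll 36.8
```

```bash
python3 -m handwheel '{"grip":[0.5,0.5,0.5,0.5,0.5,0.5],"slide":[[3.9,0,0],[3.9,0,0],[3.9,0,0],[3.9,0,0],[3.9,0,0],[3.9,0,0]],"roll":[0,0,0,0,0,0]}' && python3 -m handwheel '{"grip":[0.5,0.5,0.5,0.5,0.5,0.5],"slide":[[3.9,0,0],[3.9,0,0],[3.9,0,0],[3.9,0,0],[3.9,0,0],[3.9,0,0]],"roll":[0,0,0,0,0,0]}' && python3 -m handwheel '{"grip":[0.5,0.5,0.5,0.5,0.5,0.5,0.5,0.5],"slide":[[0,0,0],[0,0,0],[0,0,0],[0,0,0],[0,0,0],[0,0,0],[0,0,0],[0,0,0]],"roll":[6.1,6.1,6.1,6.1,6.1,6.1,0,0]}'; python3 go.py .617 .1195 .034 45
```

```text
time: 21.15
eef_pos: [0.5781, -0.1086, 0.1537]
ee_rot: [3.141, 0.0, 1.427]
contact_force: [0.6, 0.4, -0.2]
opening: 0.044
grip_force: 0.0
time: 21.65
eef_pos: [0.6117, 0.1231, 0.1536]
ee_rot: [3.141, 0.0, 1.427]
contact_force: [1.4, -0.2, 0.6]
opening: 0.044
grip_force: 0.0
time: 22.32
eef_pos: [0.6116, 0.1215, 0.1536]
ee_rot: [3.141, 0.0, 0.792]
contact_force: [-0.6, 0.2, 0.2]
opening: 0.0435
grip_force: 0.0
t 22.32 pos [0.6116 0.1215 0.1536] yaw 45.4 open 0.0435 slide cm [ 0.24  0.52 11.96] roll 0.4
```

```bash
python3 -m handwheel '{"grip":[0.5,0.5,0.5,0.5,0.5,0.5,1,1,1,1],"slide":[[0.2,0.5,3],[0,0,3],[0,0,3],[0,0,2.8],[0,0,0],[0,0,0],[0,0,0],[0,0,0],[0,0,0],[0,0,0]],"roll":[0,0,0,0,0,0,0,0,0,0]}' && python3 -m handwheel '{"grip":[1,1,1,1,1,1],"slide":[[0,0,0],[0,0,0],[0,0,0],[0,0,0],[0,0,0],[0,0,0]],"roll":[0,0,0,0,0,0]}' && python3 -m handwheel '{"grip":[1,1,1,1,1,1,1,1,1,1],"slide":[[0,0,-1],[0,0,-2.5],[0,0,-3],[0,0,-3],[0,0,-2.5],[0,0,0],[0,0,0],[0,0,0],[0,0,0],[0,0,0]],"roll":[0,0,-6.7,-6.7,-6.7,-6.7,-6.7,-6.7,0,0]}'; python3 go.py $(python3 pl.py R .05)
```

```text
time: 23.15
eef_pos: [0.6176, 0.1194, 0.0373]
ee_rot: [3.14, -0.002, 0.789]
contact_force: [0.4, 1.1, -0.3]
opening: 0.0208
grip_force: 0.0
time: 23.65
eef_pos: [0.6168, 0.1195, 0.0364]
ee_rot: [3.141, -0.001, 0.789]
contact_force: [-1.9, -0.2, 6.5]
opening: 0.0079
grip_force: 30.0
time: 24.48
eef_pos: [0.6165, 0.1188, 0.1557]
ee_rot: [-3.141, -0.0, 1.486]
contact_force: [-0.2, -0.9, -2.4]
opening: 0.0082
grip_force: 30.0
t 24.48 pos [0.6165 0.1188 0.1557] yaw 85.2 open 0.0082 slide cm [19.7  -9.93  0.07] roll -0.1
```

```bash
python3 -m handwheel '{"grip":[1,1,1,1,1,1,1,1],"slide":[[3.28,-1.65,0],[3.28,-1.65,0],[3.28,-1.65,0],[3.28,-1.65,0],[3.28,-1.65,0],[3.28,-1.65,0],[0,0,0],[0,0,0]],"roll":[0,0,0,0,0,0,0,0]}'; python3 go.py $(python3 pl.py R .05)
```

```text
time: 25.15
eef_pos: [0.5318, 0.3266, 0.1558]
ee_rot: [-3.141, -0.001, 1.492]
contact_force: [0.6, -0.8, -1.5]
opening: 0.0081
grip_force: 30.0
t 25.15 pos [0.5318 0.3266 0.1558] yaw 85.5 open 0.0081 slide cm [-0.29  0.25  0.08] roll 0.2
```

```bash
python3 -m handwheel '{"grip":[1,1,1,1,1,1,0.65,0.65,0.65,0.65],"slide":[[-0.3,0.2,2],[0,0,3],[0,0,3],[0,0,2.1],[0,0,1.1],[0,0,0],[0,0,0],[0,0,0],[0,0,0],[0,0,0]],"roll":[0,0,0,0,0,0,0,0,0,0]}' && python3 -m handwheel '{"grip":[0.65,0.65,0.65,0.65,0.65,0.65,0.65,0.65],"slide":[[0,0,0],[0,0,0],[0,0,-2],[0,0,-3],[0,0,-3],[0,0,-3],[0,0,-3],[0,0,0]],"roll":[0,0,0,0,0,0,0,0]}' && python3 -m handwheel '{"grip":[0.65,0.65,0.65,0.65,0.65,0.65,0.65,0.65,0.65,0.65],"slide":[[-4,0,0],[-4,0,0],[-4,0,0],[-4,0,0],[-4,0,0],[-4,0,0],[-4,0,0],[-4,0,0],[0,0,0],[0,0,0]],"roll":[0,0,0,0,0,0,0,0,0,0]}'; python3 - <<'E'
from h import *
t=vision.get_image('top')['image'];s=vision.get_image('scene')['image']
a=[cv2.resize(t[205:385,x:x+130],(260,360),interpolation=cv2.INTER_CUBIC) for x in (80,420)]
save('end',np.hstack(a+[cv2.resize(s[60:420,60:540],(280,210))] if 0 else a+[cv2.copyMakeBorder(cv2.resize(s,(280,210)),0,150,0,0,cv2.BORDER_CONSTANT)]))
E
```

```text
time: 25.98
eef_pos: [0.5362, 0.3201, 0.0444]
ee_rot: [3.14, -0.0, 1.489]
contact_force: [0.1, -0.9, 0.2]
opening: 0.0292
grip_force: 0.0
time: 26.65
eef_pos: [0.5377, 0.3224, 0.1902]
ee_rot: [3.134, -0.006, 1.49]
contact_force: [0.0, 0.5, 0.6]
opening: 0.0309
grip_force: 0.0
time: 27.48
eef_pos: [0.5096, -0.0018, 0.1834]
ee_rot: [-3.141, 0.001, 1.484]
contact_force: [-0.2, 0.7, -0.2]
opening: 0.0307
grip_force: 0.0
```

View pics/end.png

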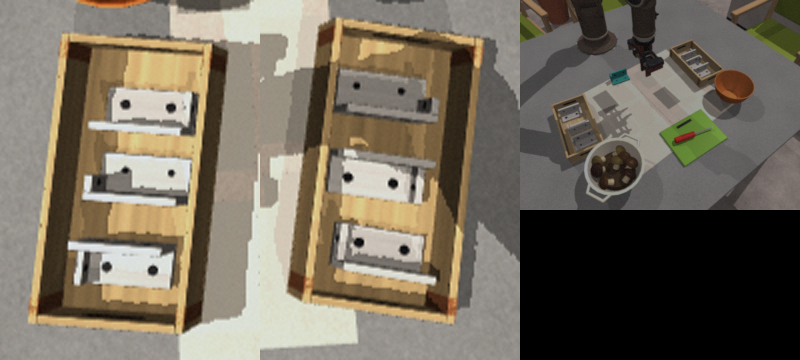

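Each tray holds three brackets, all flat and parallel with gaps between them: right tray at crop (150,105), (138,180), (122,265), left tray at (387,95), (380,175), (383,253). The bystanders have not moved and the arm is clear.

```bash
python3 -c "
from station import manip
print(manip.finish_job())"
```

```text
the job is handed in; nothing more can be done
None
```

The job is handed in at about 28 s of the 72 s allowed: in the last picture all four brackets lie flat and parallel in the tray of their own hand beside the samples, with the kitchen things and screwdriver where they were (no verdict was returned).

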